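# Hang a shelf bracket on the bench rack until it locks

### The arm

A 6-joint arm with a two-finger parallel gripper is mounted at the origin on the work surface. World frame = base frame: x ahead of the robot, y to its left, z up, the work surface at z = 0. Lengths are in m, angles in degrees, forces in N, time in s.
With the tool pointing down it reaches from about 0.375 to 0.9 m from the base axis. Payload 3.1 kg.
Tool frame: the origin (TCP) lies on the centre line of the jaws, within the pads' length; the fingertips stand finger_overhang ahead of it and the grasp point (between the pads) lies 5 mm behind it (finger_overhang is the distance from the TCP to the fingertips, in m); z points along the fingers, y is the line along which they close (so a half turn about z gives the same grasp; the last joint's range is limited). The gripper opens to 87 mm and grips with 3 to 60 N. Pads are 19 mm wide; open, the fingers measure 117 mm over their backs; the gripper's body (75 mm by 190 mm) begins 51 mm behind the grasp point.
Start: joints at [54.803, 30.224, 82.088, -0, 67.689, -10.227], TCP at [0.264, 0.567, 0.237] pointing down, gripper open.
Joint ranges: [-176.69, 176.69], [-43.24, 126.21], [12.49, 139.97], [-82, 262], [0, 151.66], [-163.58, 163.58]. Speed limits (degrees/s): [159.86, 159.86, 180, 180, 180, 180].

### API

Orientations are given as a 3x3 rotation matrix whose columns are the frame's x, y, z axes.
In Python, from rig import read_state, capture, calibration, hand_in, finger_overhang gives the robot as it stands.
- The arm moves only by the tool send_rows, never from a script. Its argument "plan" is a list of rows, each a list of 5 numbers: the closure in counts, from 0 (fully open) to 255 (shut), then the shift along the tool's x, y, z in m, then the turn about the tool's z in rad. A call has 1 to 20 rows; each row shifts and turns the commanded pose from where the row before left it, along the tool's axes as they then stand; what a row does not reach is not made up. A row lasts 1/12 s, in which the tool goes at most 41.7 mm and 7.16 degrees, less where a joint would pass 70% of its speed; a pose out of reach is approached as far as the arm can. A call is refused whole if a number of a shift passes 0.0417 or a number of a turn 0.125, either way. A call with a gripper value outside its range is refused whole. The fingers move at their own pace and stop on an object; the grip force is fixed at half the most. Time passes only in rows, so rows that do not move let the fingers close. It gives the time, the measured TCP pose, the force, the opening and the grip force at its end, in the units of the state.
- read_state(): the state, without advancing time (a new reading comes with each control period).
- capture(name): name is "scene" or "top"; returns (picture, depth): 384x512x3 uint8, blue, green, red; 384x512 float32, m along the optical axis (not along the pixel's ray), 0 where there is no reading.
- calibration(name): a dict with "fx", "fy", "cx", "cy" (pixels), "dist_coeffs" ([k1, k2, p1, p2, k3] as OpenCV has them; the pictures are not rectified), "xyz" and "rotation" of the camera in the world. Camera axes: x right, y down, z forward; pixel columns grow to the right and rows downward; lengths in m; the calibration is good to about 2 mm. A picture is of the moment at which its call begins. calibration takes no time and is no camera call.
- hand_in(): hands the job in; it is judged then, once.
The state is a dict: "time_s": time; "joint_positions": joint angles; "qvel": joint speeds; "tau": joint torques, N m; "position": TCP position; "tcp_rot": TCP orientation; "force": force on the tool from outside, world axes, zero at the start; "moment": the same for the moment, N m; "opening": opening from 0.0 (shut) to 1.0 (fully open); "grasp_force": force on a finger pad.
Only numpy, scipy, OpenCV 4.12 (cv2) and the standard library are available. Lean on these libraries where they do the work, as an engineer would, in place of code of your own. Each camera call takes 0.05 s, during which the arm holds its last target. There are 200 camera calls.

### The job

On the bench rack one slotted upright already carries a shelf bracket. Take the loose white bracket, hook its two claws into the bare upright's two upper slots, level with the fitted one, and press it gently down until it locks fully home, square to the upright. Never force it against the upright, leave the other things on the bench where they are, and let go.

Things in the scene. Friction and masses are not known exactly. Their poses are not given: they have to be found in the camera images.
- bracket: Loose white sheet-steel shelf bracket, 0.3 to 0.42 kg, standing on its flange. Origin: bottom edge of its rear face (claw end), in the middle; x points out of the rear face along the claws, z up. Web 10 mm thick in y, 85 mm high with a flat top edge from x = 0 to -86 mm, then sloping down to 36 mm high at x = -162 mm. Bottom flange 40 mm wide in y, 4 mm thick.
- bracket_claw (a point): Underside of the upper claw's neck at the rear face, 67 mm above the bracket's origin. Two steel claws, 5 mm wide, this one and one 50 mm lower: neck 8 mm high, then a hook from x = 5.5 to 12.5 mm that hangs 12 mm below the neck's underside; the upper hook has a wedge bump on its back, out to x = 15.5 mm. The bracket hangs by the necks' undersides. Bracket's axes.
- bracket_grip (a point): A good place to grip the bracket across its 10 mm web from above: 58 mm in front of its rear face, 22 mm below the flat top edge (63 mm above its origin, about level with the upper claw). Bracket's axes.
- bracket_top (a point): Point on the bracket's flat top edge, 85 mm above its origin and 30 mm in front of its rear face, where it can be pressed down. Bracket's axes.
- bare_upright: The bare grey slotted upright, an open-backed steel channel 64 mm wide, 215 mm high, fixed on the rack's foot rail (20 x 330 x 110 mm). Origin: bottom of its front face, mid-channel; x goes through the front face to the back (claws go in along +x), z up. Front strip 4 mm thick, 38 mm wide, with three slots one above the other, 8 mm wide, 30 mm high, lower edges at z = 65, 115, 165 mm.
- top_slot (a point): Nominal middle of the top slot's lower edge on the front face (165 mm above the upright's origin, upright's axes). The slotted strip has side play: the slots' true centre line lies up to 10 mm to either side (y) of this point, the same for all slots and fixed; poses do not tell it, find it by feel or sight. A claw beside its slot stops the bracket with its rear face 12 to 16 mm off the strip.
- home (a point): Where the bracket's origin lies (but for the side play in y) when fully home and locked: 98 mm above the upright's origin, on the front face, upright's axes. The claws enter the slots with the bracket's origin 12 to 22 mm higher than this; with the rear face on the strip it is then lowered. Over 45 N between bracket and upright counts as forcing.
- catch (a joint): Sprung steel catch behind the top slot: metres pushed back, 0 at rest. Over the last 10 mm of the way down the bracket's upper claw pushes it back up to 4 mm (takes about 5 to 15 N of pressing), then it snaps forward over the wedge bump about 2 mm above home and keeps the bracket from lifting; 0 to 1.5 mm when locked. The bracket's weight alone does not lock it.
- used_upright: The other upright, like the bare one, 240 mm to its left or right on the same foot rail, with a bracket fitted in its two upper slots (sticking out 162 mm towards the robot, 98 to 183 mm above this origin). Origin and axes as for the bare upright. Fixed.
- reagent: The brown reagent bottle, 90 mm wide, 200 mm high, to be left where it is. Origin at its underside
- tipbox: The white-grey pipette-tip box, 84 x 124 x 65 mm, to be left where it is. Origin at its underside
- bin: The open blue bin, 280 x 200 x 100 mm, to be left where it is. Origin at its underside
- pot: The large steel pot, 200 mm wide, 190 mm high, to be left where it is. Origin at its underside
- dispenser: The pink tape dispenser, 110 x 55 x 72 mm, to be left where it is. Origin at its underside
- driver: The screwdriver lying on the bench, about 0.2 m long, to be left where it is. Origin at its underside, the axis along its length
- beaker: The glass beaker, 68 mm wide, 85 mm high, to be left where it is. Origin at its underside
Mind the look-alikes: they are no part of the job. What is shaped like the bracket but green is not meant.

How it is judged:
By the outcome, as a careful person would: the job done as asked, in the order asked, and still so for the second after the job is handed in, with the robot touching nothing.
It also fails if it takes over 67 s, if anything falls off the work surface, if the arm or the gripper's body presses on something with over 40 N, if the wrist force passes 120 N, or if a joint passes its speed limit or range.

## Working session

There is one attempt and no reset: what is moved stays moved. The work goes in short steps, Python scripts to look and compute and a tool call to move; the robot and the scene stay as the last step left them, time stands still between calls to the robot, and variables do not carry over. Pictures are saved under pics/ and viewed, at most 10 in all, crops included, and the job is handed in when it is done.

Besides the shell and the picture viewer there is one more tool, called after "Request:" as name(argument=value, ...), one argument or row to a line, values as JSON. send_rows: Moves the arm, as the interface text tells. Its arguments: {"type":"object","properties":{"plan":{"type":"array","items":{"type":"array","items":{"type":"number"}}}},"required":["plan"]}

```bash
mkdir -p pics
cat > h.py <<'E'
import numpy as np, cv2
from rig import *
def pts(name):
    im,d=capture(name); c=calibration(name)
    K=np.array([[c['fx'],0,c['cx']],[0,c['fy'],c['cy']],[0,0,1]]);h,w=d.shape
    u,v=np.meshgrid(np.arange(w),np.arange(h))
    n=cv2.undistortPoints(np.stack([u,v],-1).reshape(-1,1,2).astype(np.float64),K,np.array(c['dist_coeffs'])).reshape(h,w,2)
    P=np.dstack([n,np.ones((h,w))])*d[...,None]
    W=P@np.array(c['rotation']).T+np.array(c['xyz']); W[d==0]=np.nan
    return im,d,W
E
python3 - <<'E'
from h import *
s=read_state();print(s['position'],s['tcp_rot'],finger_overhang if not callable(finger_overhang) else finger_overhang())
ims=[]
for n in('scene','top'):
    im,d,W=pts(n);np.save(n+'.npy',W);cv2.imwrite(n+'.png',im);cv2.imwrite(f'pics/{n}1.png',cv2.resize(im,(800,600),interpolation=cv2.INTER_CUBIC))
    c=calibration(n);print(n,c['xyz'],np.round(c['rotation'],2).tolist(),c['fx'],(d==0).mean())
E
```

```text
[0.26341483 0.56601752 0.23557658] [[-9.06537177e-01  4.22124255e-01 -1.20847472e-03]
 [ 4.22125836e-01  9.06535550e-01 -1.75350316e-03]
 [ 3.55329077e-04 -2.09974420e-03 -9.99997732e-01]] 0.014
scene [1.24846373 0.58829589 1.10313693] [[-0.66, 0.53, -0.53], [0.75, 0.49, -0.44], [0.02, -0.69, -0.72]] 364.88750225530345 0.004155476888020833
top [ 0.18185525 -0.04097777  1.6540984 ] [[0.03, -0.98, 0.22], [-1.0, -0.03, 0.01], [-0.0, -0.22, -0.98]] 479.45782211782114 0.004048665364583333
```

View pics/scene1.png

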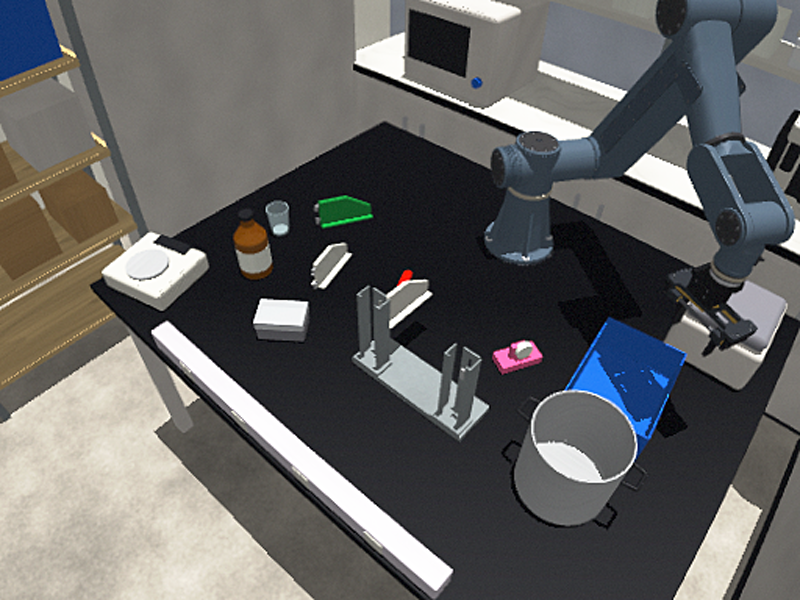

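View pics/top1.png

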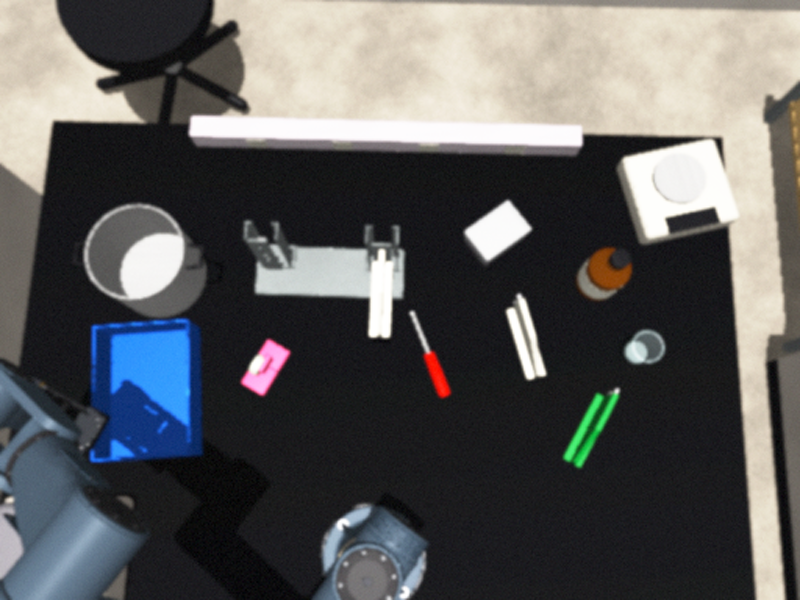

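Scene view: the loose white bracket is at about (330,265), the green look-alike at (345,210), and the fitted white bracket at (408,295). In the top view these are at (525,338), (590,430) and (380,290). The bare upright is at (268,245) in the top view. The loose white one fits, because it stands alone on the bench and isn't green. I'll confirm that with one crop and measure.

Run:
```python
from h import *
T=np.load('top.npy');S=np.load('scene.npy')
t=cv2.imread('top.png');s=cv2.imread('scene.png')
a=cv2.resize(t[180:250,310:360],(400,560),interpolation=cv2.INTER_CUBIC);b=cv2.resize(s[145:190,190:232],(400,560),interpolation=cv2.INTER_CUBIC)
cv2.imwrite('pics/crop.png',np.hstack([a,b]))
def white(im):
    hsv=cv2.cvtColor(im,cv2.COLOR_BGR2HSV);return (hsv[...,1]<60)&(hsv[...,2]>120)
for nm,W,im in(('top',T,t),('scene',S,s)):
    # loose bracket web top
    m=white(im)&(W[...,2]>.075)&(W[...,2]<.095)&(W[...,0]>.3)&(W[...,0]<.75)&(W[...,1]<-.2)&(W[...,1]>-.5)
    p=W[m]
    if len(p):
        print(nm,'webtop',len(p),p.mean(0),cv2.minAreaRect((p[:,:2]*1000).astype(np.float32)))
        print(p[p[:,0].argmin()],p[p[:,0].argmax()])
    m=white(im)&(W[...,2]>.03)&(W[...,2]<.095)&(W[...,0]>.3)&(W[...,0]<.75)&(W[...,1]<-.2)&(W[...,1]>-.5);p=W[m]
    print(nm,'all',len(p),cv2.minAreaRect((p[:,:2]*1000).astype(np.float32)),p.min(0),p.max(0))
    # uprights
    m=(W[...,2]>.203)&(W[...,2]<.225)&(W[...,0]>.5)&(W[...,0]<.95)&(abs(W[...,1])<.4)
    n,l,st,c=cv2.connectedComponentsWithStats(m.astype(np.uint8))
    for i in range(1,n):
        if st[i,4]>8:
            p=W[l==i];print(nm,'upr',st[i],p.mean(0),p.min(0),p.max(0),cv2.minAreaRect((p[:,:2]*1000).astype(np.float32)))
    m=(W[...,2]>.012)&(W[...,2]<.027)&(W[...,0]>.55)&(W[...,0]<.95)&(W[...,1]>-.15)&(W[...,1]<.32)
    n,l,st,c=cv2.connectedComponentsWithStats(m.astype(np.uint8));i=1+st[1:,4].argmax();p=W[l==i]
    print(nm,'rail',len(p),cv2.minAreaRect((p[:,:2]*1000).astype(np.float32)),p[:,2].mean())
    m=white(im)&(W[...,2]>.17)&(W[...,2]<.225)&(W[...,0]>.5)&(W[...,0]<.95)&(abs(W[...,1])<.3);p=W[m]
    print(nm,'fitted',len(p),cv2.minAreaRect((p[:,:2]*1000).astype(np.float32)),p[:,2].mean())
```

```text
top webtop 156 [ 0.51543042 -0.35421844  0.08284437] ((533.1019897460938, -372.4644775390625), (406.1768798828125, 197.4204864501953), 59.477054595947266)
[ 0.34853315 -0.49523085  0.08139234] [ 0.6904311  -0.29997318  0.07536436]
top all 1187 ((553.4751586914062, -380.2851867675781), (472.2210693359375, 216.3521270751953), 26.11638641357422) [ 0.34853315 -0.49972071  0.03008826] [ 0.74999645 -0.20095334  0.09395788]
top upr [157 144  16  14  49] [0.62283219 0.25261095 0.21607832] [0.60961402 0.22439805 0.2039971 ] [0.65103997 0.2691344  0.22476739] ((622.2268676757812, 253.2902374267578), (54.54788589477539, 32.444374084472656), 41.82535934448242)
top upr [235 146   4   5  10] [0.64459129 0.02249342 0.21510696] [0.63424757 0.017781   0.20389495] [0.64893171 0.0268922  0.22458634] ((642.8545532226562, 23.942869186401367), (5.708476543426514, 17.032384872436523), 54.86088943481445)
top upr [234 152   2   6   9] [0.62265461 0.02757176 0.21283562] [0.61594586 0.02649328 0.20524718] [0.6298222  0.02954894 0.22424436] ((622.8826904296875, 27.95992088317871), (3.0164449214935303, 13.909748
[... 2482 characters left out ...]
156113 0.21456516] [0.65158216 0.20629985 0.20435847] [0.65655109 0.21695131 0.22395068] ((653.4819946289062, 211.83078002929688), (11.203412055969238, 4.127828598022461), 79.2890396118164)
scene upr [297 234  10  10  40] [0.64474116 0.26615776 0.21328351] [0.61955249 0.25646554 0.20325942] [0.65544221 0.27009111 0.2244295 ] ((638.6449584960938, 268.14959716796875), (13.120182991027832, 35.868858337402344), 71.09745788574219)
scene rail 1603 ((614.7297973632812, 118.5174331665039), (330.44189453125, 113.81282043457031), 89.2624282836914) 0.01904777051283053
scene fitted 127 ((595.4703369140625, 120.326416015625), (289.4438781738281, 141.63404846191406), 78.86202239990234) 0.19143111470234567
```

View pics/crop.png

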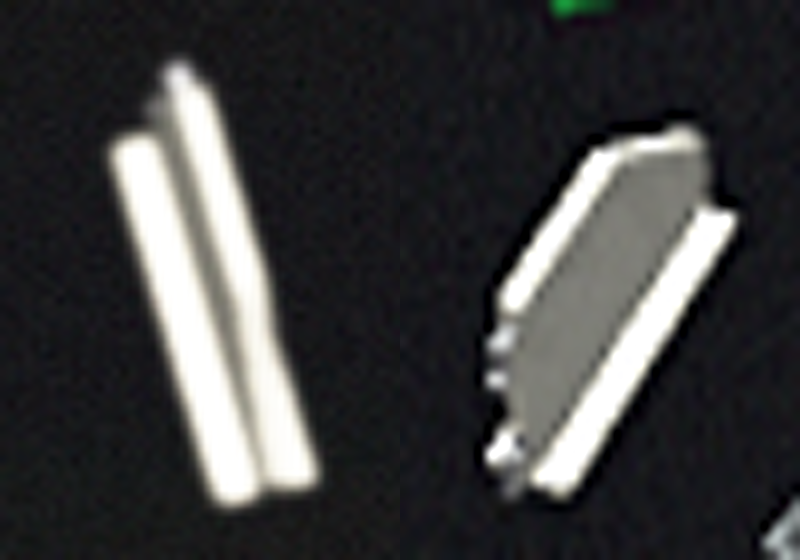

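The crop confirms it: the loose white bracket stands on its flange with its claws toward +x, at the upper left end. Next I'll measure it and the upright more closely.

Run:
```python
from h import *
T=np.load('top.npy');S=np.load('scene.npy')
t=cv2.imread('top.png');s=cv2.imread('scene.png')
for nm,W,im,(r0,r1,c0,c1) in(('top',T,t,(180,250,315,360)),('scene',S,s,(150,190,196,230))):
    W=W[r0:r1,c0:c1];im=im[r0:r1,c0:c1];g=im.max(2)
    m=(W[...,2]>.076)&(W[...,2]<.092)&(g>150);p=W[m]
    v,_=np.linalg.eigh(np.cov(p[:,:2].T)),0
    d=v[0][1] if False else v.eigenvectors[:,1]; d=d*np.sign(d[0])
    q=(p[:,:2]-p[:,:2].mean(0))@d
    print(nm,'web',len(p),p.mean(0),'yaw',np.degrees(np.arctan2(d[1],d[0])),'ends',q.min(),q.max(),p[q.argmax()],p[q.argmin()])
    m=(W[...,2]<.015)&(g>150);p=W[m]
    if len(p)>10: print(nm,'flange',p.mean(0),cv2.minAreaRect((p[:,:2]*1000).astype(np.float32)))
for nm,W,im in(('top',T,t),('scene',S,s)):
    m=(W[...,0]>.57)&(W[...,0]<.68)&(W[...,1]>.19)&(W[...,1]<.29)&(W[...,2]>.15);p=W[m]
    print(nm,'upright z',np.percentile(p[:,2],[50,90,97,100]))
    m=m&(W[...,2]>np.percentile(p[:,2],99)-.006);p=W[m];print(len(p),np.round(p,3).tolist() if len(p)<50 else (p.min(0),p.max(0)))
    m=(W[...,0]>.4)&(W[...,0]<.605)&(W[...,1]>-.03)&(W[...,1]<.03)&(W[...,2]>.185);p=W[m];print('fit',p.mean(0),p.min(0),p.max(0),np.polyfit(p[:,0],p[:,1],1))
c=cv2.resize(s[215:285,270:315],(386,600),interpolation=cv2.INTER_CUBIC);d=cv2.resize(t[135:200,150:265],(800,452),interpolation=cv2.INTER_CUBIC)
cv2.imwrite('pics/up_s.png',c);cv2.imwrite('pics/up_t.png',d)
```

```text
top web 105 [ 0.4937576  -0.31526546  0.08306605] yaw 16.161913764506938 ends -0.05250207737470854 0.060943276755743035 [ 0.55237112 -0.29857359  0.07677522] [ 0.44342588 -0.33020882  0.0802722 ]
top flange [ 0.46126145 -0.3188662   0.00279696] ((477.8600158691406, -323.33502197265625), (190.595458984375, 51.52629852294922), 16.142290115356445)
scene web 41 [ 0.50278877 -0.3138241   0.0816171 ] yaw 18.657284655383712 ends -0.04600540112001253 0.047449715157103715 [ 0.54603685 -0.29358582  0.0883688 ] [ 0.45838274 -0.32611813  0.07905577]
scene flange [ 0.46845185 -0.31579895  0.00099926] ((474.0946350097656, -343.222900390625), (159.49136352539062, 82.51586151123047), 17.258747100830078)
top upright z [0.20351713 0.23477187 0.2379442  0.24124444]
30 [[0.649, 0.262, 0.24], [0.65, 0.259, 0.238], [0.646, 0.268, 0.238], [0.647, 0.256, 0.235], [0.647, 0.215, 0.239], [0.648, 0.213, 0.237], [0.648, 0.21, 0.236], [0.643, 0.268, 0.237], [0.641, 0.206, 0.237], [0.637, 0.267, 0.238], [0.632, 0.266, 0.241], [0.636, 0.206, 0.234], [0.631, 0.268, 0.235], [0.632, 0.206, 0.236], [0.625, 0.267, 0.235], [0.626, 0.205, 0.236], [0.623, 0.208, 0.235], [0.614, 0.26, 0.237], [0.614, 0.257, 0.237], [0.615, 0.254, 0.236], [0.615, 0.248, 0.235], [0.615, 0.238, 0.237], [0.614, 0.235, 0.239], [0.611, 0.259, 0.238], [0.61, 0.256, 0.241], [0.611, 0.241, 0.239], [0.612, 0.238, 0.236], [0.612, 0.235, 0.235], [0.611, 0.231, 0.24], [0.611, 0.228, 0.239]]
fit [ 0.54865511 -0.00203552  0.19970508] [ 0.49250915 -0.006836    0.18553857] [0.60322201 0.00314212 0.20856733] [-0.00914932  0.0029843 ]
scene upright z [0.20154987 0.23126329 0.23446079 0.23608611]
58 (array([0.61270277, 0.20462037, 0.22946065]), array([0.65535592, 0.2689614 , 0.23608611]))
fit [ 0.55301028 -0.00068914  0.19605211] [ 0.49995289 -0.00954443  0.18510668] [0.5953856  0.0036909  0.20498756] [ 0.0002573  -0.00083144]
```

View pics/up_s.png

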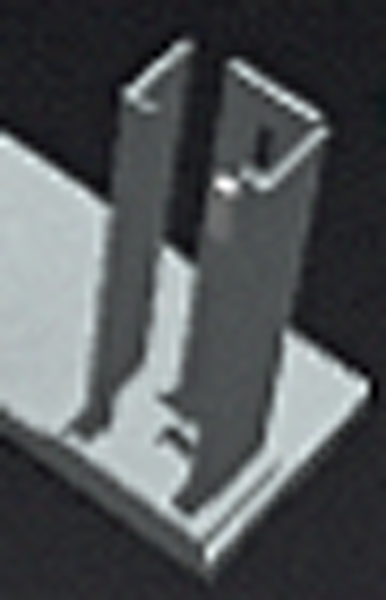

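The slot shows as a dark mark at crop pixel (263,148). The strip sits off-centre in the channel, toward +y. I'll start the transfer now: rotate first, then sweep across.

Request:
send_rows(
  plan=[
    [0,0,0,-0.005,-0.1195],
    [0,0,0,-0.005,-0.1195],
    [0,0,0,-0.005,-0.1195],
    [0,0,0,-0.005,-0.1195],
    [0,0,0,-0.005,-0.1195],
    [0,0,0,-0.005,-0.1195],
    [0,0.0014,-0.0414,0,0],
    [0,0.0014,-0.0414,0,0],
    [0,0.0014,-0.0414,0,0],
    [0,0.0014,-0.0414,0,0],
    [0,0.0014,-0.0414,0,0],
    [0,0.0014,-0.0414,0,0],
    [0,0.0014,-0.0414,0,0],
    [0,0.0014,-0.0414,0,0],
    [0,0.0014,-0.0414,0,0],
    [0,0.0014,-0.0414,0,0],
    [0,0.0014,-0.0414,0,0],
    [0,0.0014,-0.0414,0,0],
    [0,0.0014,-0.0414,0,0],
    [0,0.0014,-0.0414,0,0],
  ],
)

```text
time_s: 1.77
position: [0.4055, 0.0024, 0.2665]
tcp_rot: [[-0.961, -0.277, -0.0], [-0.277, 0.961, 0.0], [0.0, 0.0, -1.0]]
force: [1.3, 0.4, 0.5]
opening: 1.0
grasp_force: 0.0
```

Request:
send_rows(
  plan=[
    [0,0.0014,-0.0414,0,0],
    [0,0.0014,-0.0414,0,0],
    [0,0.0014,-0.0414,0,0],
    [0,0.0014,-0.0414,0,0],
    [0,0.0014,-0.0414,0,0],
    [0,0.0014,-0.0414,0,0],
    [0,0.0014,-0.0414,0,0],
    [0,0.0014,-0.0414,0,0],
    [0,0,0,0,0],
    [0,0,0,0,0],
  ],
)

```text
time_s: 2.6
position: [0.4868, -0.3191, 0.2656]
tcp_rot: [[-0.962, -0.274, -0.001], [-0.274, 0.962, 0.001], [0.0, 0.001, -1.0]]
force: [-0.9, 0.7, -0.4]
opening: 1.003
grasp_force: 0.0
```

```bash
cat > st.py <<'E'
from h import *
def st(tgt=None,yaw=None):
    s=read_state();p=np.array(s['position']);R=np.array(s['tcp_rot'])
    print(round(s['time_s'],2),'p',p.round(4),'yaw',np.degrees(np.arctan2(R[1,0],R[0,0])).round(2),'F',np.round(s['force'],1),'M',np.round(s['moment'],2),'op',round(s['opening'],3),'gf',round(s['grasp_force'],1),'j6',round(s['joint_positions'][5],1))
    if tgt is not None: print('tool delta',(R.T@(np.array(tgt)-p)).round(4))
E
python3 - <<'E'
from st import *
st([.4925,-.316,.058])
s=cv2.imread('scene.png').max(2);c=calibration('scene');t=cv2.imread('top.png').max(2)
for r in (229,231,233,235): print(r,s[r,288:314])
K=np.array([[c['fx'],0,c['cx']],[0,c['fy'],c['cy']],[0,0,1]]);R=np.array(c['rotation'])
for u,v in((294,231),(300,231),(301,231),(302,231),(306,231)):
    n=cv2.undistortPoints(np.array([[[u,v]]],float),K,np.array(c['dist_coeffs']))[0,0]
    d=R@[n[0],n[1],1];o=np.array(c['xyz']);print(u,v,(o+d*(.618-o[0])/d[0]).round(4))
E
```

```text
2.6 p [ 0.4868 -0.3191  0.2656] yaw -164.07 F [-0.9  0.7 -0.4] M [0.11 0.05 0.03] op 1.003 gf 0.0 j6 -150.2
tool delta [-0.0064  0.0013  0.2076]
229 [84 82 77 43 31 31 31 69 84 85 82 84 68 80 82 77 75 68 75 87 40 28 35 37
 35 34]
231 [ 84  86  65  38  34  32  32  79  86  83  86  74  37  54  78  78  79 143
 184  92  32  32  38  34  39  34]
233 [ 81  88  55  35  33  33  37  79  84  82  83  61  25  60  81 146 180 100
  77  58  35  39  38  36  32  39]
235 [ 85  88  50  34  36  29  59 136 135  84 164 157 148 153 179  99  76  80
  89  41  32  38  39  33  30  35]
294 231 [0.618  0.2225 0.188 ]
300 231 [0.618  0.2438 0.2062]
301 231 [0.618  0.2473 0.2092]
302 231 [0.618  0.2507 0.2121]
306 231 [0.618  0.2643 0.2237]
```

Request:
send_rows(
  plan=[
    [0,-0.0064,0.0013,0.0415,-0.01],
    [0,0,0,0.0415,0],
    [0,0,0,0.0415,0],
    [0,0,0,0.0415,0],
    [0,0,0,0.02,0],
    [0,0,0,0.0215,0],
    [0,0,0,0,0],
    [0,0,0,0,0],
    [255,0,0,0,0],
    [255,0,0,0,0],
    [255,0,0,0,0],
    [255,0,0,0,0],
    [255,0,0,0,0],
    [255,0,0,0,0],
    [255,0,0,0,0],
    [255,0,0,0,0],
    [255,0,0,0,0],
    [255,0,0,0,0],
  ],
)

```text
time_s: 4.1
position: [0.4927, -0.314, 0.0593]
tcp_rot: [[-0.958, -0.287, -0.0], [-0.287, 0.958, 0.0], [0.0, 0.0, -1.0]]
force: [0.8, -0.1, 0.4]
opening: 0.325
grasp_force: 0.0
```

Run:
```python
from st import *
st()
```

```text
4.1 p [ 0.4927 -0.314   0.0593] yaw -163.32 F [ 0.8 -0.1  0.4] M [ 0.05  0.09 -0.01] op 0.325 gf 0.0 j6 -150.1
```

Request:
send_rows(
  plan=[
    [255,0,0,0,0],
    [255,0,0,0,0],
    [255,0,0,0,0],
    [255,0,0,0,0],
    [255,0,0,0,0],
    [255,0,0,0,0],
    [255,0,0,0,0],
    [255,0,0,0,0],
  ],
)

```text
time_s: 4.77
position: [0.4929, -0.3142, 0.0595]
tcp_rot: [[-0.958, -0.287, 0.0], [-0.287, 0.958, -0.001], [-0.0, -0.001, -1.0]]
force: [1.4, -1.0, -1.0]
opening: 0.116
grasp_force: 30.0
```

Request:
send_rows(
  plan=[
    [255,0,0,-0.01,0],
    [255,0,0,-0.03,0],
    [255,0,0,-0.0415,0],
    [255,0,0,-0.0415,0],
    [255,0,0,-0.0415,0],
    [255,0,0,-0.0415,0],
    [255,0,0,-0.0415,0],
    [255,0,0,0,0],
    [255,0,0,0,0],
    [255,0,0,0,0],
  ],
)

```text
time_s: 5.6
position: [0.4912, -0.3123, 0.3056]
tcp_rot: [[-0.958, -0.287, -0.003], [-0.287, 0.958, 0.004], [0.002, 0.004, -1.0]]
force: [-0.8, 0.0, -5.1]
opening: 0.114
grasp_force: 30.0
```

Run:
```python
from st import *
st()
ims=[]
im,d,W=pts('scene');cv2.imwrite('scene2.png',im);np.save('scene2.npy',W)
im2,d,W=pts('top');cv2.imwrite('top2.png',im2);np.save('top2.npy',W)
cv2.imwrite('pics/held.png',np.hstack([cv2.resize(im[60:200,140:270],(400,430)),cv2.resize(im2[150:290,280:410],(400,430))]))
```

```text
5.6 p [ 0.4912 -0.3123  0.3056] yaw -163.32 F [-0.8  0.  -5.1] M [ 0.07 -0.07 -0.02] op 0.114 gf 30.0 j6 -150.1
```

View pics/held.png

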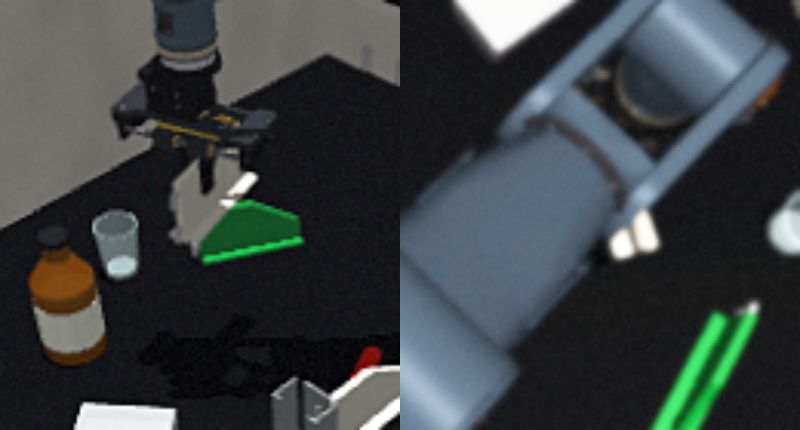

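The scene view shows the bracket held upright in the jaws at crop pixel (215,200), with its claws toward the rack. Next I'll carry it across to stand in front of the bare upright.

Request:
send_rows(
  plan=[
    [255,0,0,0,0.0993],
    [255,0,0,0,0.0993],
    [255,0,0,0,0.0993],
    [255,0,0.02,0,0],
    [255,0,0.04,0,0],
    [255,0,0.0415,0,0],
    [255,0,0.0415,0,0],
    [255,0,0.0415,0,0],
    [255,0,0.0415,0,0],
    [255,0,0.0415,0,0],
    [255,0,0.0415,0,0],
    [255,0,0.0415,0,0],
    [255,0,0.0415,0,0],
    [255,0,0.0415,0,0],
    [255,0,0.0415,0,0],
    [255,0,0.0415,0,0],
    [255,0,0.02,0,0],
    [255,0,0.02,0,0],
    [255,0,0,0,0],
    [255,0,0,0,0],
  ],
)

```text
time_s: 7.37
position: [0.495, 0.2431, 0.3045]
tcp_rot: [[-1.0, 0.004, -0.005], [0.004, 1.0, -0.002], [0.005, -0.002, -1.0]]
force: [0.2, -0.3, -5.0]
opening: 0.111
grasp_force: 30.0
```

Run:
```python
from st import *
st([.494,.244,.1944])
for n in('scene','top'):
    im,d,W=pts(n);cv2.imwrite(n+'3.png',im);np.save(n+'3.npy',W);g=im
    sat=g.max(2).astype(int)-g.min(2)
    m=(W[...,2]>.24)&(W[...,2]<.35)&(abs(W[...,1]-.24)<.03)&(W[...,0]>.38)&(W[...,0]<.59)&(g.min(2)>90)&(sat<50)
    p=W[m];print(n,len(p),p.min(0) if len(p) else 0,p.max(0) if len(p) else 0)
    if len(p): 
        for z in np.arange(.24,.34,.01):
            q=p[abs(p[:,2]-z)<.005]
            if len(q): print(round(z,2),len(q),q[:,0].max().round(4),q[:,0].min().round(4),q[:,1].min().round(4),q[:,1].max().round(4))
cv2.imwrite('pics/carry.png',cv2.resize(cv2.imread('scene3.png')[130:290,210:370],(600,600),interpolation=cv2.INTER_CUBIC))
```

```text
7.37 p [0.495  0.2431 0.3045] yaw 179.76 F [ 0.2 -0.3 -5. ] M [ 0.01 -0.07  0.03] op 0.111 gf 30.0 j6 -75.2
tool delta [0.0005 0.0012 0.1101]
scene 458 [0.38638165 0.22240141 0.24182886] [0.56238998 0.2641377  0.33165148]
0.24 8 0.5438 0.4516 0.2224 0.251
0.25 193 0.5602 0.3864 0.2229 0.2641
0.26 56 0.5606 0.3896 0.2439 0.2509
0.27 39 0.5599 0.3992 0.2382 0.2497
0.28 37 0.5511 0.4117 0.2388 0.2501
0.29 16 0.5507 0.4595 0.243 0.2493
0.3 21 0.5624 0.5051 0.2422 0.2489
0.31 20 0.5623 0.5064 0.2415 0.2493
0.32 27 0.5608 0.5044 0.2398 0.2489
0.33 41 0.5493 0.4985 0.2384 0.249
top 59 [0.38537086 0.2223758  0.242439  ] [0.48440649 0.23691844 0.25566812]
0.24 3 0.4844 0.4111 0.2236 0.2287
0.25 54 0.4837 0.3859 0.2224 0.2369
0.26 2 0.3972 0.3854 0.2229 0.2235
```

View pics/carry.png

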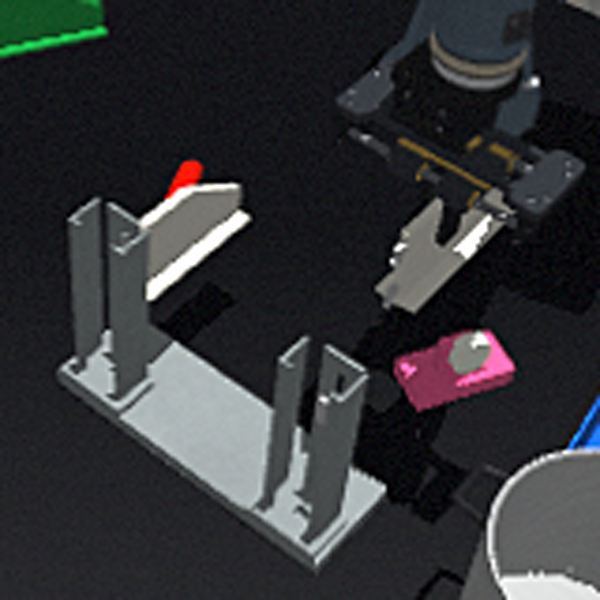

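The picture shows the bracket at crop pixel (430,260), claws facing the bare upright at (330,430). The slot is visible at (340,385) and lines up in y at about 0.2437. Next I'll descend to insert height and approach.

Request:
send_rows(
  plan=[
    [255,0,0.0006,0.03,0.002],
    [255,0,0,0.04,0],
    [255,0,0,0.025,0],
    [255,0,0,0.015,0],
    [255,0,0,0,0],
    [255,-0.02,0,0,0],
    [255,-0.015,0,0,0],
    [255,-0.005,0,0,0],
    [255,0,0,0,0],
    [255,0,0,0,0],
    [255,0,0,0,0],
  ],
)

```text
time_s: 8.38
position: [0.5352, 0.2424, 0.1971]
tcp_rot: [[-1.0, 0.009, -0.002], [0.009, 1.0, -0.0], [0.002, -0.0, -1.0]]
force: [-0.6, -0.7, -3.7]
opening: 0.112
grasp_force: 30.0
```

Run:
```python
from st import *
st([.54,.2437,.1944])
```

```text
8.38 p [0.5352 0.2424 0.1971] yaw 179.48 F [-0.6 -0.7 -3.7] M [ 0.08 -0.03 -0.05] op 0.112 gf 30.0 j6 -76.0
tool delta [-0.0048  0.0014  0.0027]
```

Request:
send_rows(
  plan=[
    [255,0,0.0012,0.0025,0],
    [255,-0.002,0,0,0],
    [255,-0.002,0,0,0],
    [255,-0.002,0,0,0],
    [255,-0.002,0,0,0],
    [255,-0.002,0,0,0],
    [255,0,0,0,0],
  ],
)

```text
time_s: 8.97
position: [0.5472, 0.2439, 0.1945]
tcp_rot: [[-1.0, 0.009, 0.001], [0.009, 1.0, 0.0], [-0.001, 0.0, -1.0]]
force: [0.3, -0.0, -4.7]
opening: 0.114
grasp_force: 30.0
```

Request:
send_rows(
  plan=[
    [255,-0.0015,0,0,0],
    [255,-0.0015,0,0,0],
    [255,0,0,0,0],
  ],
)

```text
time_s: 9.22
position: [0.5499, 0.2438, 0.1944]
tcp_rot: [[-1.0, 0.009, 0.0], [0.009, 1.0, 0.0], [-0.0, 0.0, -1.0]]
force: [-0.1, -0.5, -4.2]
opening: 0.114
grasp_force: 30.0
```

Request:
send_rows(
  plan=[
    [255,-0.0015,0,0,0],
    [255,-0.0015,0,0,0],
    [255,0,0,0,0],
  ],
)

```text
time_s: 9.47
position: [0.5529, 0.2438, 0.1945]
tcp_rot: [[-1.0, 0.009, 0.001], [0.009, 1.0, 0.0], [-0.001, 0.0, -1.0]]
force: [1.0, -0.6, -3.8]
opening: 0.112
grasp_force: 30.0
```

Request:
send_rows(
  plan=[
    [255,-0.001,0,0,0],
    [255,-0.001,0,0,0],
    [255,0,0,0,0],
  ],
)

```text
time_s: 9.72
position: [0.5547, 0.2438, 0.1944]
tcp_rot: [[-1.0, 0.009, 0.0], [0.009, 1.0, 0.0], [-0.0, 0.0, -1.0]]
force: [0.1, 0.6, -3.6]
opening: 0.111
grasp_force: 30.0
```

Request:
send_rows(
  plan=[
    [255,-0.001,0,0,0],
    [255,-0.001,0,0,0],
    [255,0,0,0,0],
  ],
)

```text
time_s: 9.97
position: [0.5568, 0.2438, 0.1944]
tcp_rot: [[-1.0, 0.009, 0.0], [0.009, 1.0, 0.0], [-0.0, 0.0, -1.0]]
force: [0.5, -1.0, -4.0]
opening: 0.113
grasp_force: 30.0
```

No contact yet and the forces are free, so the claws are probably entering. I'll keep advancing until the rear face touches.

Request:
send_rows(
  plan=[
    [255,-0.001,0,0,0],
    [255,-0.001,0,0,0],
    [255,0,0,0,0],
  ],
)

```text
time_s: 10.22
position: [0.5587, 0.2438, 0.1944]
tcp_rot: [[-1.0, 0.009, 0.0], [0.009, 1.0, 0.0], [-0.0, 0.0, -1.0]]
force: [-0.3, 0.5, -3.4]
opening: 0.111
grasp_force: 30.0
```

Request:
send_rows(
  plan=[
    [255,-0.001,0,0,0],
    [255,-0.001,0,0,0],
    [255,0,0,0,0],
  ],
)

```text
time_s: 10.47
position: [0.5604, 0.2437, 0.1943]
tcp_rot: [[-1.0, 0.009, -0.001], [0.009, 1.0, -0.0], [0.001, -0.0, -1.0]]
force: [-0.3, -1.1, -3.6]
opening: 0.113
grasp_force: 30.0
```

Request:
send_rows(
  plan=[
    [255,-0.001,0,0,0],
    [255,0,0,0,0],
  ],
)

```text
time_s: 10.63
position: [0.5604, 0.2437, 0.1942]
tcp_rot: [[-1.0, 0.009, -0.002], [0.009, 1.0, -0.0], [0.002, -0.0, -1.0]]
force: [-3.0, -0.7, -2.3]
opening: 0.112
grasp_force: 30.0
```

Request:
send_rows(
  plan=[
    [255,-0.001,0,0,0],
    [255,0,0,0,0],
  ],
)

```text
time_s: 10.8
position: [0.5605, 0.2437, 0.1942]
tcp_rot: [[-1.0, 0.009, -0.004], [0.009, 1.0, -0.0], [0.004, -0.001, -1.0]]
force: [-5.5, -0.1, -1.1]
opening: 0.113
grasp_force: 30.0
```

Contact is at TCP x = 0.5604, which is where the rear face should meet the strip. Claws beside the slot would have stopped about 15 mm earlier. Next I'll lower it in small steps.

Request:
send_rows(
  plan=[
    [255,0.001,0,0.001,0],
    [255,0,0,0.0015,0],
    [255,0,0,0.0015,0],
    [255,0,0,0,0],
  ],
)

```text
time_s: 11.13
position: [0.5605, 0.2437, 0.1903]
tcp_rot: [[-1.0, 0.009, -0.002], [0.009, 1.0, -0.0], [0.002, -0.0, -1.0]]
force: [-4.7, 0.4, -0.4]
opening: 0.111
grasp_force: 30.0
```

Request:
send_rows(
  plan=[
    [255,0,0,0.0015,0],
    [255,0,0,0.0015,0],
    [255,0,0,0,0],
  ],
)

```text
time_s: 11.38
position: [0.5604, 0.2438, 0.1876]
tcp_rot: [[-1.0, 0.009, -0.002], [0.009, 1.0, -0.0], [0.002, -0.0, -1.0]]
force: [-6.3, 0.3, -0.3]
opening: 0.111
grasp_force: 30.0
```

Request:
send_rows(
  plan=[
    [255,0,0,0.001,0],
    [255,0,0,0.001,0],
    [255,0,0,0,0],
  ],
)

```text
time_s: 11.63
position: [0.5603, 0.2439, 0.1858]
tcp_rot: [[-1.0, 0.009, -0.002], [0.009, 1.0, -0.0], [0.002, -0.0, -1.0]]
force: [-6.2, -0.3, 1.6]
opening: 0.113
grasp_force: 30.0
```

Request:
send_rows(
  plan=[
    [255,0,0,0.001,0],
    [255,0,0,0.001,0],
    [255,0,0,0,0],
  ],
)

```text
time_s: 11.88
position: [0.5599, 0.2439, 0.1839]
tcp_rot: [[-1.0, 0.008, -0.003], [0.008, 1.0, 0.0], [0.003, 0.0, -1.0]]
force: [-7.5, 0.9, 2.7]
opening: 0.11
grasp_force: 30.0
```

Request:
send_rows(
  plan=[
    [255,0,0,0.001,0],
    [255,0,0,0.001,0],
    [255,0,0,0,0],
  ],
)

```text
time_s: 12.13
position: [0.56, 0.2438, 0.1812]
tcp_rot: [[-1.0, 0.008, -0.003], [0.008, 1.0, -0.0], [0.003, -0.0, -1.0]]
force: [-5.7, -0.2, -2.7]
opening: 0.115
grasp_force: 30.0
```

```bash
python3 -c "
from st import *
st()"
```

```text
12.13 p [0.56   0.2438 0.1812] yaw 179.52 F [-5.7 -0.2 -2.7] M [0.15 0.72 0.05] op 0.115 gf 30.0 j6 -76.5
```

Request:
send_rows(
  plan=[
    [255,0,0,0.001,0],
    [255,0,0,0.001,0],
    [255,0,0,0,0],
  ],
)

```text
time_s: 12.38
position: [0.5602, 0.2436, 0.1783]
tcp_rot: [[-1.0, 0.009, -0.003], [0.009, 1.0, -0.0], [0.003, -0.001, -1.0]]
force: [-4.3, 0.3, -4.9]
opening: 0.116
grasp_force: 30.0
```

Request:
send_rows(
  plan=[
    [255,0,0,0.001,0],
    [255,0,0,0,0],
  ],
)

```text
time_s: 12.55
position: [0.5602, 0.2436, 0.1779]
tcp_rot: [[-1.0, 0.009, -0.003], [0.009, 1.0, -0.0], [0.003, -0.0, -1.0]]
force: [-5.9, 0.1, -3.4]
opening: 0.113
grasp_force: 30.0
```

Request:
send_rows(
  plan=[
    [255,0,0,0.001,0],
    [255,0,0,0,0],
  ],
)

```text
time_s: 12.72
position: [0.5601, 0.2436, 0.1772]
tcp_rot: [[-1.0, 0.009, -0.003], [0.009, 1.0, -0.0], [0.003, -0.0, -1.0]]
force: [-6.3, 0.1, -1.4]
opening: 0.114
grasp_force: 30.0
```

Request:
send_rows(
  plan=[
    [255,0,0,0.0015,0],
    [255,0,0,0,0],
  ],
)

```text
time_s: 12.88
position: [0.5601, 0.2437, 0.1767]
tcp_rot: [[-1.0, 0.009, -0.003], [0.009, 1.0, -0.0], [0.003, -0.0, -1.0]]
force: [-8.6, -0.4, 3.8]
opening: 0.112
grasp_force: 30.0
```

Request:
send_rows(
  plan=[
    [255,0,0,0.0015,0],
    [255,0,0,0,0],
  ],
)

```text
time_s: 13.05
position: [0.5599, 0.2438, 0.1764]
tcp_rot: [[-1.0, 0.009, -0.003], [0.009, 1.0, -0.0], [0.003, -0.0, -1.0]]
force: [-10.5, -1.9, 9.2]
opening: 0.112
grasp_force: 30.0
```

Request:
send_rows(
  plan=[
    [255,0,0,0.0015,0],
    [255,0,0,0,0],
  ],
)

```text
time_s: 13.22
position: [0.5598, 0.2438, 0.1759]
tcp_rot: [[-1.0, 0.009, -0.002], [0.009, 1.0, -0.0], [0.002, -0.0, -1.0]]
force: [-11.9, -1.3, 14.9]
opening: 0.117
grasp_force: 30.0
```

```bash
python3 -c "
from st import *
st()"
```

```text
13.22 p [0.5598 0.2438 0.1759] yaw 179.51 F [-11.9  -1.3  14.9] M [-0.23  1.76 -0.09] op 0.117 gf 30.0 j6 -76.5
```

It reached a firm stop at TCP z ≈ 0.177, which is home. I'll relax the pressing force, then lift gently to check the lock.

Request:
send_rows(
  plan=[
    [255,0.002,0,-0.002,0],
    [255,0,0,-0.0025,0],
    [255,0,0,0,0],
  ],
)

```text
time_s: 13.47
position: [0.5596, 0.2437, 0.1774]
tcp_rot: [[-1.0, 0.009, 0.0], [0.009, 1.0, 0.0], [-0.0, 0.0, -1.0]]
force: [-3.2, -0.1, -2.9]
opening: 0.114
grasp_force: 30.0
```

Request:
send_rows(
  plan=[
    [255,0,0,-0.0015,0],
    [255,0,0,-0.0015,0],
    [255,0,0,0,0],
  ],
)

```text
time_s: 13.72
position: [0.5596, 0.2436, 0.1792]
tcp_rot: [[-1.0, 0.009, -0.001], [0.009, 1.0, -0.0], [0.001, -0.0, -1.0]]
force: [1.1, 1.4, -10.6]
opening: 0.111
grasp_force: 30.0
```

Request:
send_rows(
  plan=[
    [255,0,0,-0.0015,0],
    [255,0,0,0,0],
  ],
)

```text
time_s: 13.88
position: [0.56, 0.2436, 0.1807]
tcp_rot: [[-1.0, 0.009, 0.0], [0.009, 1.0, -0.0], [-0.0, -0.0, -1.0]]
force: [2.7, 0.7, -16.5]
opening: 0.114
grasp_force: 30.0
```

The lift meets growing resistance (−16 N), so the catch holds. I'll reseat it, relax and open.

Request:
send_rows(
  plan=[
    [255,0,0,0.0025,0],
    [255,0,0,0.0025,0],
    [255,0,0,0.002,0],
    [255,0,0,0.001,0],
    [255,0,0,0,0],
    [255,0,0,0,0],
  ],
)

```text
time_s: 14.38
position: [0.5601, 0.244, 0.1766]
tcp_rot: [[-1.0, 0.009, 0.003], [0.009, 1.0, 0.001], [-0.003, 0.001, -1.0]]
force: [-4.7, -0.4, 4.9]
opening: 0.112
grasp_force: 30.0
```

Request:
send_rows(
  plan=[
    [255,0,0,-0.0025,0],
    [255,0,0,-0.0005,0],
    [255,0,0,0,0],
    [255,0,0,0,0],
  ],
)

```text
time_s: 14.72
position: [0.5599, 0.2439, 0.177]
tcp_rot: [[-1.0, 0.009, 0.001], [0.009, 1.0, 0.0], [-0.001, 0.0, -1.0]]
force: [-1.6, 0.2, -3.9]
opening: 0.113
grasp_force: 30.0
```

Request:
send_rows(
  plan=[
    [200,0,0,0,0],
    [150,0,0,0,0],
    [100,0,0,0,0],
    [100,0,0,0,0],
    [100,0,0,0,0],
    [100,0,0,0,0],
    [100,0,0,0,0],
    [100,0,0,0,0],
  ],
)

```text
time_s: 15.38
position: [0.5595, 0.2437, 0.1769]
tcp_rot: [[-1.0, 0.009, 0.0], [0.009, 1.0, 0.0], [-0.0, 0.0, -1.0]]
force: [0.3, -0.3, 0.5]
opening: 0.587
grasp_force: 0.0
```

Request:
send_rows(
  plan=[
    [100,0,0,-0.01,0],
    [100,0,0,-0.03,0],
    [100,0,0,-0.04,0],
    [100,0.03,0,-0.04,0],
    [100,0.0415,0,0,0],
    [100,0.0415,0,0,0],
    [100,0.0415,0,0,0],
    [100,0,0,0,0],
    [100,0,0,0,0],
  ],
)

```text
time_s: 16.13
position: [0.4071, 0.245, 0.291]
tcp_rot: [[-1.0, 0.007, -0.0], [0.007, 1.0, -0.0], [0.0, -0.0, -1.0]]
force: [0.8, 1.1, 0.3]
opening: 0.608
grasp_force: 0.0
```

Run:
```python
from st import *
st()
im,d,W=pts('scene')
for nm,yc in(('used',-.002),('bare',.2435)):
    m=(abs(W[...,1]-yc)<.03)&(W[...,0]>.42)&(W[...,0]<.615)&(W[...,2]>.1)&(W[...,2]<.23)&(im.min(2)>90);p=W[m]
    q=p[(p[:,0]>.535)&(p[:,0]<.6)&(p[:,2]>.19)];f=p[p[:,2]<.13]
    print(nm,len(p),p.min(0).round(4),p.max(0).round(4),'top',len(q),np.median(q,0).round(4),'flange',len(f),f.mean(0).round(4),'pitch',np.polyfit(f[:,0],f[:,2],1).round(4),'yaw',np.polyfit(q[:,0],q[:,1],1).round(4))
cv2.imwrite('pics/end.png',cv2.resize(im[160:300,210:350],(700,700)[:1]+(600,),interpolation=cv2.INTER_CUBIC))
```

```text
16.13 p [0.4071 0.245  0.291 ] yaw 179.6 F [0.8 1.1 0.3] M [ 0.09 -0.06  0.03] op 0.608 gf 0.0 j6 -72.1
used 486 [ 0.449  -0.0081  0.1139] [0.6121 0.019  0.2048] top 58 [ 0.5657 -0.      0.1999] flange 159 [0.5247 0.0093 0.1208] pitch [-0.0064  0.1241] yaw [ 0.0033 -0.003 ]
bare 435 [0.4524 0.2379 0.1122] [0.6132 0.2654 0.2039] top 55 [0.5624 0.2464 0.1997] flange 187 [0.5254 0.2563 0.1192] pitch [0.0159 0.1109] yaw [-0.0509  0.274 ]
```

View pics/end.png

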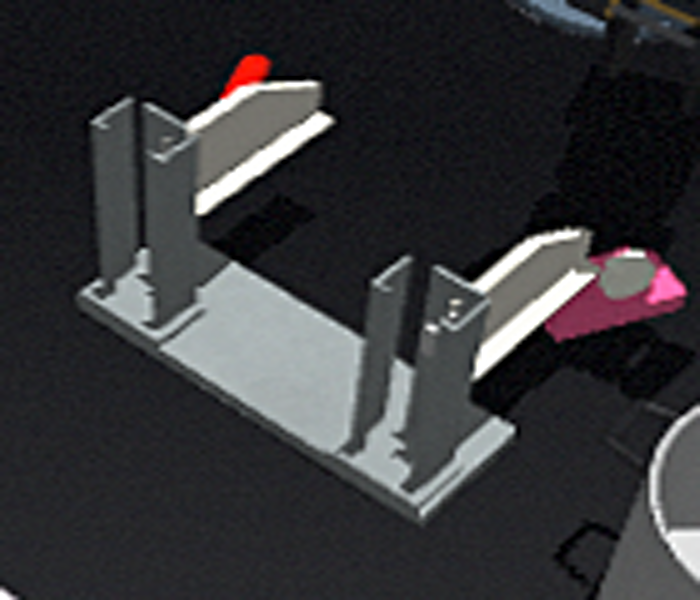

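The new bracket sits level with the fitted one; their tops measure 0.1997 and 0.1999. It is at crop pixel (530,290), with the claws visible inside the channel at (455,305). I'll press once on the top edge with closed fingers to confirm it is seated.

Request:
send_rows(
  plan=[
    [255,-0.03,-0.0012,0,0],
    [255,-0.0415,0,0,0],
    [255,-0.0415,0,0,0],
    [255,-0.04,0,0,0],
    [255,-0.023,0,0,0],
    [255,0,0,0,0],
    [255,0,0,0,0],
    [255,0,0,0,0],
    [255,0,0,0,0],
    [255,0,0,0,0],
    [255,0,0,0,0],
    [255,0,0,0,0],
    [255,0,0,0.03,0],
    [255,0,0,0.025,0],
    [255,0,0,0.012,0],
    [255,0,0,0,0],
    [255,0,0,0,0],
  ],
)

```text
time_s: 17.6
position: [0.5855, 0.2424, 0.223]
tcp_rot: [[-1.0, 0.009, -0.001], [0.009, 1.0, -0.0], [0.001, -0.0, -1.0]]
force: [-0.1, 0.6, 1.0]
opening: 0.009
grasp_force: 0.0
```

Request:
send_rows(
  plan=[
    [255,0,0,0.0015,0],
    [255,0,0,0.0015,0],
    [255,0,0,0.001,0],
    [255,0,0,0,0],
  ],
)

```text
time_s: 17.93
position: [0.5862, 0.2424, 0.22]
tcp_rot: [[-1.0, 0.009, 0.001], [0.009, 1.0, 0.0], [-0.001, 0.0, -1.0]]
force: [-0.8, 0.1, -0.0]
opening: 0.005
grasp_force: 0.0
```

Request:
send_rows(
  plan=[
    [255,0,0,0.001,0],
    [255,0,0,0.001,0],
    [255,0,0,0,0],
  ],
)

```text
time_s: 18.18
position: [0.5859, 0.2423, 0.2172]
tcp_rot: [[-1.0, 0.009, -0.0], [0.009, 1.0, -0.0], [0.0, -0.0, -1.0]]
force: [-0.7, 0.4, -0.2]
opening: 0.002
grasp_force: 0.0
```

Request:
send_rows(
  plan=[
    [255,0,0,0.0015,0],
    [255,0,0,0.0015,0],
    [255,0,0,0,0],
  ],
)

```text
time_s: 18.43
position: [0.586, 0.2425, 0.2165]
tcp_rot: [[-1.0, 0.009, 0.001], [0.009, 1.0, 0.0], [-0.001, 0.0, -1.0]]
force: [-3.4, -0.4, 10.3]
opening: 0.008
grasp_force: 4.9
```

Request:
send_rows(
  plan=[
    [255,0,0,0.0015,0],
    [255,0,0,0.0015,0],
    [255,0,0,0,0],
  ],
)

```text
time_s: 18.68
position: [0.5861, 0.2427, 0.2162]
tcp_rot: [[-1.0, 0.008, 0.003], [0.008, 1.0, 0.001], [-0.003, 0.001, -1.0]]
force: [-7.5, -1.5, 21.6]
opening: 0.004
grasp_force: 10.5
```

Request:
send_rows(
  plan=[
    [255,0,0,0.001,0],
    [255,0,0,0.001,0],
    [255,0,0,0,0],
  ],
)

```text
time_s: 18.93
position: [0.5861, 0.2428, 0.216]
tcp_rot: [[-1.0, 0.008, 0.004], [0.008, 1.0, 0.001], [-0.004, 0.001, -1.0]]
force: [-9.9, -3.1, 28.8]
opening: 0.001
grasp_force: 14.2
```

It is firmly seated: the top edge is at z ≈ 0.2025, and home would be 0.203. Now I'll retract and take a last measurement.

Request:
send_rows(
  plan=[
    [255,0,0,-0.01,0],
    [255,0,0,-0.03,0],
    [255,0,0,-0.04,0],
    [255,0.03,0,-0.02,0],
    [255,0.0415,0,0,0],
    [255,0.0415,0,0,0],
    [255,0.0415,0,0,0],
    [255,0,0,0,0],
    [255,0,0,0,0],
  ],
)

```text
time_s: 19.68
position: [0.4285, 0.2436, 0.3092]
tcp_rot: [[-1.0, 0.007, -0.001], [0.007, 1.0, -0.0], [0.001, -0.0, -1.0]]
force: [1.4, -0.4, -0.1]
opening: 0.003
grasp_force: 0.0
```

Run:
```python
from st import *
st()
c=[pts('scene') for _ in range(4)];im=c[0][0];W=np.nanmean([x[2] for x in c],0)
for nm,yc in(('used',-.002),('bare',.2435)):
    m=(abs(W[...,1]-yc)<.03)&(W[...,0]>.42)&(W[...,0]<.608)&(W[...,2]>.1)&(W[...,2]<.23)&(im.min(2)>90);p=W[m]
    q=p[(p[:,0]>.535)&(p[:,0]<.6)&(p[:,2]>.19)];f=p[(p[:,2]<.13)&(p[:,2]>.115)]
    print(nm,'top',len(q),np.median(q,0).round(4),'flange',len(f),'pitch',np.polyfit(f[:,0],f[:,2],1).round(4),'yaw',np.polyfit(f[:,0],f[:,1],1).round(4))
    side=p[(p[:,2]>.135)&(p[:,2]<.185)]; A=np.c_[side[:,0],side[:,2],np.ones(len(side))];print(' web side y~x,z',np.linalg.lstsq(A,side[:,1],rcond=None)[0].round(4),len(side))
```

```text
19.68 p [0.4285 0.2436 0.3092] yaw 179.6 F [ 1.4 -0.4 -0.1] M [ 0.07 -0.05 -0.02] op 0.003 gf 0.0 j6 -73.0
used top 56 [ 5.650e-01 -2.000e-04  2.004e-01] flange 165 pitch [-0.0058  0.1242] yaw [0.0018 0.0081]
 web side y~x,z [ 0.0029 -0.0236  0.0039] 215
bare top 52 [0.5638 0.2458 0.1997] flange 187 pitch [0.0107 0.1135] yaw [0.0137 0.2489]
 web side y~x,z [ 0.0061 -0.0173  0.2484] 148
```

Relative to the fitted bracket, yaw differs by about 0.2–0.7° and pitch by about 1°, so it is square, level and locked. I'll hand in.

```bash
python3 -c "
from rig import hand_in
print(hand_in())"
```

```text
the job is handed in; nothing more can be done
None
```

The loose white bracket is hooked into the bare upright's two upper slots, locked home, level with the fitted one and square to within about 1°. The gripper is clear of it, and I handed the job in at about 20 s.

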